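# Sweep the markers off the desk into the catch tray

### The job

Two board markers lie on the desk in front of the metal catch tray that hangs on the desk's far edge. Sweep both markers gently over the edge with your fingertips, so that they end up lying down inside the tray. Do not pinch or lift them, and leave the cups and the phone where they are.

Things in the scene. Friction and masses are not known exactly. Their poses are not given: they have to be found in the camera images.
- marker_a_center (a point): a board marker with white barrel and black cap, 138 mm long, 18 mm thick, about 16 to 25 g, lying on the desk in front of the tray, roughly parallel to the desk edge (up to 30 degrees askew); it slides, it does not roll. This point is its middle, 9 mm above the desk; the marker's length runs along its y axis (which end is the cap may differ), z up. Start: in front of the left (+y) half of the tray
- marker_b_center (a point): a board marker with white barrel and black cap, 138 mm long, 18 mm thick, about 16 to 25 g, lying on the desk in front of the tray, roughly parallel to the desk edge (up to 30 degrees askew); it slides, it does not roll. This point is its middle, 9 mm above the desk; the marker's length runs along its y axis (which end is the cap may differ), z up. Start: in front of the right (-y) half of the tray
- marker_a: the same left marker; origin in the middle of its underside
- marker_b: the same right marker; origin in the middle of its underside
- tray: open-topped sheet-metal tray clamped fast to the straight far edge of the desk, hanging just beyond it; 460 mm long (y), 110 mm wide (x). Origin: on the desk's far top edge (x = 0 is the edge), at the middle of the tray's length, level with the desk top; x points away from the robot over the tray, y left along the edge. A clamp lip 13 mm wide, 2 mm thick, lies on the desk at y = +-223 mm
- tray_floor (a point): middle of the tray's inner floor, 50 mm below the desk top, 55 mm beyond the desk edge; same axes as the tray. Inside the walls (3 mm thick) the tray is 104 mm wide and 454 mm long. The near wall and the ends stay 2 mm below the desk top; the far wall with its rolled rim rises 15 mm above it
- lidded_cup: a clear specimen cup with white screw lid, 58 mm across, 65 mm high, standing on the desk beyond the left (+y) end of the tray; origin at the centre of its underside. Not to be moved
- open_cup: a clear specimen cup without lid, 57 mm across, 63 mm high, standing on the desk beyond the right (-y) end of the tray; origin at the centre of its underside. Not to be moved
- phone: a flat black phone, 150 x 71 x 8 mm, lying on the desk to the right, nearer the robot than the markers; origin at the centre of its underside. Not to be moved
Not all that is in view belongs to the job. What is shaped like the marker_b but blue is not meant.

How it is judged:
At the end, for the whole second after the job is handed in: The middle of each marker is between the tray's walls and at least 18 mm below the desk top, above the tray's floor, and both markers are at rest (under 30 mm/s) (x of marker_a_center in the frame of tray between 0.004 and 0.108 m and y of marker_a_center in the frame of tray between -0.227 and 0.227 m and z of marker_a_center in the frame of tray between -0.05 and -0.018 m and linear speed of each of marker_a, marker_b below 0.03 m/s and x of marker_b_center in the frame of tray between 0.004 and 0.108 m and y of marker_b_center in the frame of tray between -0.227 and 0.227 m and z of marker_b_center in the frame of tray between -0.05 and -0.018 m); the robot touches nothing.
It fails at once if a marker is lifted: its middle more than 30 mm above the desk top (height (world z) of any of marker_a_center, marker_b_center above 0.03 m).
It fails at once if a marker is pinched or pressed hard: more than 20 N between it and the fingers (contact force between the fingers and marker_a above 20 N or contact force between the fingers and marker_b above 20 N).
It fails at once if a cup or the phone is moved by more than 15 mm (distance of any of lidded_cup, open_cup, phone from where it was at the start of the episode above 0.015 m).
It also fails if it takes over 45 s, if anything falls off the work surface, if the arm or the gripper's body presses on something with over 40 N, if the wrist force passes 120 N, or if a joint passes its speed limit or range.

### The arm

A 6-joint arm with a two-finger parallel gripper is mounted at the origin on the work surface; the furniture and walls round the work are solid. World frame = base frame: x ahead of the robot, y to its left, z up, the work surface at z = 0. Lengths are in m, angles in rad, forces in N, time in s.
With the tool pointing down it reaches from about 0.3 to 0.85 m from the base axis. Payload 4.2 kg.
Tool frame: the origin (TCP) lies on the front face of the gripper's body, between the roots of the fingers; the fingertips stand 78 mm ahead of it and the grasp point (between the pads) lies 60 mm ahead of it (env.grasp_offset is the distance from the TCP to the grasp point, in m); z points along the fingers, y is the line along which they close (so a half turn about z gives the same grasp; the last joint's range is limited). The gripper opens to 91 mm and grips with 3 to 60 N. Pads are 32 mm wide; open, the fingers measure 118 mm over their backs; the gripper's body (76 mm by 178 mm) begins 60 mm behind the grasp point.
Start: joints at [-1.359, 0.32, 1.565, -0, 1.257, -0.02], TCP at [0.132, -0.56, 0.292] pointing down, gripper open.
Joint ranges: [-3.11, 3.11], [-0.84, 2.01], [0.21, 2.61], [-1.34, 4.49], [0.05, 2.63], [-2.56, 2.56]. Speed limits (rad/s): [2.57, 2.57, 3.14, 3.14, 3.14, 3.14].

### API

Orientations are given as a 3x3 rotation matrix whose columns are the frame's x, y, z axes.
In Python, from bench import telemetry, vision, env gives the robot as it stands.
- The arm moves only by the tool play_rows, never from a script. Its argument "series" is a list of rows, each an object of numbers: "dx", "dy", "dz": the shift along the tool's x, y, z in cm; "turn": the turn about the tool's z in degrees; "fingers": the opening in per cent of the stroke, from 0 (shut) to 100 (fully open). In form: [{"dx": .., "dy": .., "dz": .., "turn": .., "fingers": ..}, ...]. A call has 1 to 8 rows; each row shifts and turns the commanded pose from where the row before left it, along the tool's axes as they then stand; what a row does not reach is not made up. A row lasts 1/12 s, in which the tool goes at most 41.7 mm and 7.16 degrees, less where a joint would pass 70% of its speed; a pose out of reach is approached as far as the arm can. A call with a gripper value outside its range is refused whole. The fingers move at their own pace and stop on an object; "grip_force" is the grip in N (left out, the last holds). Time passes only in rows, so rows that do not move let the fingers close. It gives the time, the measured TCP pose, the force, the opening and the grip force at its end, in the units of the state.
- telemetry.sense(): the state, without advancing time (a new reading comes with each control period).
- vision.snapshot(name): name is "side" or "top" or "wrist"; returns a dict with "img" (400x640x3 uint8, red, green, blue), "intrinsics" (3x3 intrinsics, pixels), "dist" ([k1, k2, p1, p2, k3] as OpenCV has them; the pictures are not rectified), "origin" and "attitude" of the camera in the world. Camera axes: x right, y down, z forward; pixel columns grow to the right and rows downward; lengths in m; the calibration is good to about 2 mm. A picture is of the moment at which its call begins. There is no depth.
- env.job_done(): hands the job in; it is judged then, once.
The state is a dict: "clock": time; "joint_pos": joint angles; "joint_velocities": joint speeds; "tau": joint torques, N m; "ee_pos": TCP position; "orientation": TCP orientation; "force": force on the tool from outside, world axes, zero at the start; "wrist_torque": the same for the moment, N m; "opening": opening from 0.0 (shut) to 1.0 (fully open); "grip_force": force on a finger pad.
Only numpy, scipy, OpenCV 4.12 (cv2) and the standard library are available. Lean on these libraries where they do the work, as an engineer would, in place of code of your own. Each camera call takes 0.05 s, during which the arm holds its last target. There are 200 camera calls.

## Working session

There is one attempt and no reset: what is moved stays moved. The work goes in short steps, Python scripts to look and compute and a tool call to move; the robot and the scene stay as the last step left them, time stands still between calls to the robot, and variables do not carry over. Pictures are saved under pics/ and viewed, at most 10 in all, crops included, and the job is handed in when it is done.

Besides the shell and the picture viewer there is one more tool, called after "Emit:" as a command line: name --argument value ..., lists and objects as JSON in quotes. play_rows: Moves the arm, as the interface text tells. Its arguments: {"type":"object","properties":{"series":{"type":"array"},"grip_force":{"type":"number"}},"required":["series"]}

```bash
mkdir -p pics; cat > h.py <<'E'
import numpy as np, cv2
from bench import telemetry, vision, env
def snap(n,f):
    s=vision.snapshot(n); cv2.imwrite(f'pics/{f}.png',s['img'][:,:,::-1]); return s
def ray(s,px,z):
    p=cv2.undistortPoints(np.array(px,float).reshape(-1,1,2),np.array(s['intrinsics']),np.array(s['dist'])).reshape(-1,2)
    d=np.c_[p,np.ones(len(p))]@np.array(s['attitude']).T
    o=np.array(s['origin']); return o+d*((z-o[2])/d[:,2])[:,None]
E
python3 - <<'E'
from h import *
import pickle
s=snap('top','top1');pickle.dump(s,open('top.pkl','wb'))
t=snap('side','side1');pickle.dump(t,open('side.pkl','wb'))
print(s['origin'],s['attitude'],t['origin'],telemetry.sense()['orientation'])
E
```

```text
[0.24899568 0.01970792 1.34389365] [[ 2.07080566e-02 -9.95683664e-01  9.04721884e-02]
 [-9.99785458e-01 -2.06650415e-02  1.41225326e-03]
 [ 4.63454025e-04 -9.04820233e-02 -9.95897981e-01]] [-0.04921076  1.07216561  0.9142937 ] [[ 9.73256715e-01  2.29719934e-01 -3.45101258e-04]
 [ 2.29720193e-01 -9.73255540e-01  1.51219332e-03]
 [ 1.15092381e-05 -1.55102903e-03 -9.99998797e-01]]
```

View pics/top1.png

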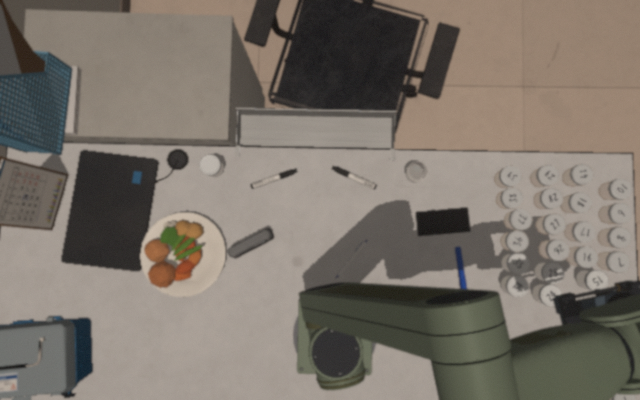

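View pics/side1.png

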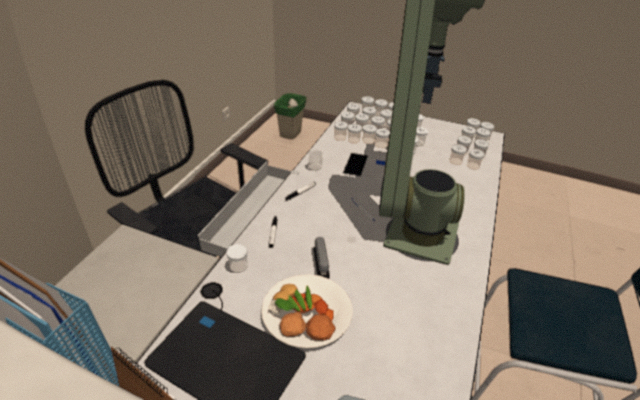

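Top view:
- Marker a runs from (252,187) to (297,171), with its black cap at the right end.
- Marker b runs from (333,168) to (376,188), with its black cap at the left end.
- The blue pen at (461,268) and the dark stick at (250,243) are not meant. Only the two white-barrelled ones with black caps in front of the tray (238–393, row ~148) fit.
- The cups are at (211,165) and (415,170), and the phone is at (443,221).

I'll confirm this in one crop.

```bash
python3 - <<'E'
from h import *
import pickle
s=pickle.load(open('top.pkl','rb'))
c=s['img'][95:215,200:440,::-1]
cv2.imwrite('pics/crop1.png',cv2.resize(c,None,fx=3.3,fy=3.3,interpolation=cv2.INTER_CUBIC))
for n,p,z in [('a',[[252,187],[297,171]],.009),('b',[[333,168],[376,188]],.009),('edge/tray',[[238,148],[393,149],[470,152],[600,153]],0),('cups',[[211,165],[415,170]],.06),('phone',[[417,211],[470,233]],.008),('stick',[[230,252],[272,232]],.01)]: print(n,ray(s,p,z).round(3).tolist())
E
```

```text
a [[0.407, 0.241, 0.009], [0.456, 0.114, 0.009]]
b [[0.467, 0.012, 0.009], [0.412, -0.112, 0.009]]
edge/tray [[0.521, 0.286, 0.0], [0.527, -0.16, 0.0], [0.523, -0.382, 0.0], [0.526, -0.749, 0.0]]
cups [[0.46, 0.347, 0.06], [0.458, -0.213, 0.06]]
phone [[0.349, -0.229, 0.008], [0.29, -0.378, 0.008]]
stick [[0.223, 0.296, 0.01], [0.281, 0.18, 0.01]]
```

View pics/crop1.png

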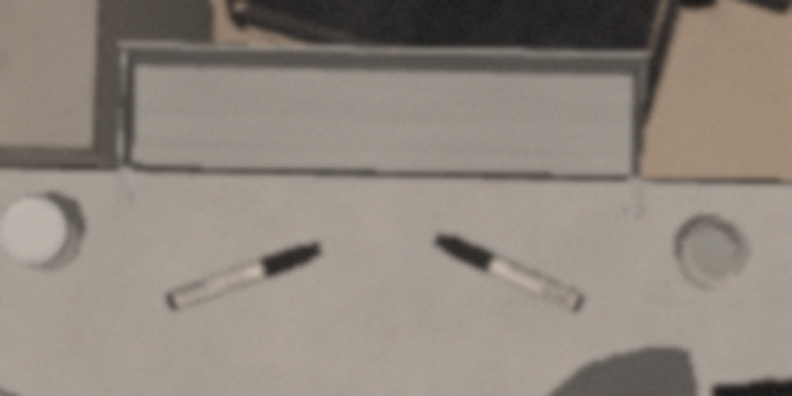

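The crop shows two white-barrelled markers with black caps: a centred at about (273,179) full-frame and b at about (354,178). The tray lies beyond the edge, x≈0.523, y from −0.165 to 0.29. I'll start with the gripper square to the edge and behind b.

Emit:
play_rows --series '[{"turn":6.6,"fingers":100},{"turn":6.7,"fingers":100},{"dx":1.4,"dy":-3.2},{"dx":1.4,"dy":-3.2},{"dx":1.4,"dy":-3.2},{"dx":1.4,"dy":-3.2},{"dx":1.4,"dy":-3.2},{"dx":1.4,"dy":-3.2}]'

```text
invalid input
```

Emit:
play_rows --series '[{"dx":1.4,"dy":-3.2},{"dx":1.4,"dy":-3.2},{"dx":1.4,"dy":-3.2},{"dx":1.4,"dy":-3.2},{"dx":1.4,"dy":-3.2},{"dx":1.4,"dy":-3.2},{"dx":1.4,"dy":-3.2},{"dx":1.4,"dy":-3.2}]'

```text
invalid input
```

Emit:
play_rows --series '[{"dz":0},{"dz":0}]'

```text
invalid input
```

Every field seems to be required.

Emit:
play_rows --series '[{"dx":0,"dy":0,"dz":0,"turn":6.6,"fingers":100},{"dx":0,"dy":0,"dz":0,"turn":6.7,"fingers":100},{"dx":1.4,"dy":-3.2,"dz":0,"turn":0,"fingers":100},{"dx":1.4,"dy":-3.2,"dz":0,"turn":0,"fingers":100},{"dx":1.4,"dy":-3.2,"dz":0,"turn":0,"fingers":100},{"dx":1.4,"dy":-3.2,"dz":0,"turn":0,"fingers":100}]'

```text
clock: 0.6
ee_pos: [0.1883, -0.4301, 0.2916]
orientation: [[1.0, -0.001, -0.0], [-0.001, -1.0, 0.001], [-0.0, -0.001, -1.0]]
force: [1.2, 0.1, 0.8]
opening: 1.002
grip_force: 0.0
```

Emit:
play_rows --series '[{"dx":1.4,"dy":-3.1,"dz":0,"turn":0,"fingers":100},{"dx":1.4,"dy":-3.1,"dz":0,"turn":0,"fingers":100},{"dx":1.4,"dy":-3.1,"dz":0,"turn":0,"fingers":100},{"dx":1.4,"dy":-3.1,"dz":0,"turn":0,"fingers":100},{"dx":1.4,"dy":-3.1,"dz":0,"turn":0,"fingers":100},{"dx":1.4,"dy":-3.1,"dz":0,"turn":0,"fingers":100},{"dx":1.4,"dy":-3.1,"dz":0,"turn":0,"fingers":100},{"dx":1.4,"dy":-3.1,"dz":0,"turn":0,"fingers":100}]'

```text
clock: 1.27
ee_pos: [0.3002, -0.182, 0.2921]
orientation: [[1.0, -0.001, -0.0], [-0.001, -1.0, 0.0], [-0.0, -0.0, -1.0]]
force: [0.1, 0.2, 0.1]
opening: 0.998
grip_force: 0.0
```

Emit:
play_rows --series '[{"dx":1.4,"dy":-3.1,"dz":0,"turn":0,"fingers":100},{"dx":1.4,"dy":-3.1,"dz":0,"turn":0,"fingers":100},{"dx":1.4,"dy":-3.1,"dz":0,"turn":0,"fingers":100},{"dx":1.4,"dy":-3.1,"dz":0,"turn":0,"fingers":100},{"dx":0,"dy":0,"dz":0,"turn":0,"fingers":100}]'

```text
clock: 1.68
ee_pos: [0.3578, -0.0554, 0.2922]
orientation: [[1.0, 0.006, 0.001], [0.006, -1.0, 0.002], [0.001, -0.002, -1.0]]
force: [-0.1, -0.5, 0.2]
opening: 1.0
grip_force: 0.0
```

```bash
python3 - <<'E'
from h import *
s=snap('wrist','w1'); print(np.array(s['origin']).round(3),np.array(s['attitude']).round(2).tolist(),telemetry.sense()['ee_pos'])
E
```

```text
[ 0.428 -0.055  0.384] [[0.01, -0.97, -0.25], [-1.0, -0.01, 0.0], [-0.0, 0.25, -0.97]] [ 0.35682613 -0.05745119  0.29200732]
```

View pics/w1.png

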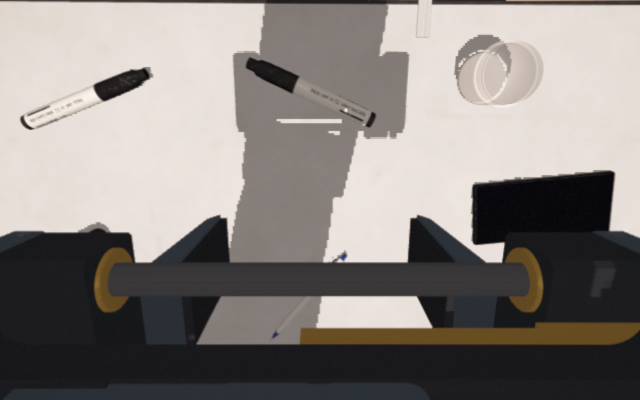

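The wrist view shows marker b from (247,62) to (376,122) and marker a from (22,122) to (150,72). A thin pen lies from (345,255) to (273,336), and the clamp lip is at (424,18).

```bash
python3 - <<'E'
from h import *
s=vision.snapshot('wrist')
for n,p,z in [('a',[[24,122],[150,72]],.009),('b',[[247,62],[376,122]],.009),('pen',[[345,255],[273,336]],0.003),('edge',[[100,1],[600,4]],0),('lip',[[417,38],[430,38]],0.002)]: print(n,ray(s,p,z).round(3).tolist())
E
```

```text
a [[0.41, 0.244, 0.009], [0.46, 0.11, 0.009]]
b [[0.47, 0.013, 0.009], [0.412, -0.116, 0.009]]
pen [[0.263, -0.088, 0.003], [0.156, -0.003, 0.003]]
edge [[0.525, 0.155, 0.0], [0.525, -0.329, 0.0]]
lip [[0.494, -0.154, 0.002], [0.494, -0.167, 0.002]]
```

Both views agree. Lowering the tips to about 7 mm.

Emit:
play_rows --series '[{"dx":0,"dy":0,"dz":3.5,"turn":0,"fingers":100},{"dx":0,"dy":0,"dz":3.5,"turn":0,"fingers":100},{"dx":0,"dy":0,"dz":3.5,"turn":0,"fingers":100},{"dx":0,"dy":0,"dz":3.5,"turn":0,"fingers":100},{"dx":0,"dy":0,"dz":3.5,"turn":0,"fingers":100},{"dx":0,"dy":0,"dz":2,"turn":0,"fingers":100},{"dx":0,"dy":0,"dz":1.2,"turn":0,"fingers":100},{"dx":0,"dy":0,"dz":0,"turn":0,"fingers":100}]'

```text
clock: 2.45
ee_pos: [0.3541, -0.0607, 0.0832]
orientation: [[1.0, -0.003, -0.006], [-0.003, -1.0, 0.001], [-0.006, -0.001, -1.0]]
force: [-0.3, 0.3, 0.2]
opening: 1.001
grip_force: 0.0
```

Emit:
play_rows --series '[{"dx":1,"dy":0,"dz":0,"turn":0,"fingers":100},{"dx":1,"dy":0,"dz":0,"turn":0,"fingers":100},{"dx":0.6,"dy":0,"dz":0,"turn":0,"fingers":100},{"dx":0.6,"dy":0,"dz":0,"turn":0,"fingers":100},{"dx":0.6,"dy":0,"dz":0,"turn":0,"fingers":100},{"dx":0.6,"dy":0,"dz":0,"turn":0,"fingers":100},{"dx":0.6,"dy":0,"dz":0,"turn":0,"fingers":100},{"dx":0.6,"dy":0,"dz":0,"turn":0,"fingers":100}]'

```text
clock: 3.12
ee_pos: [0.4129, -0.0596, 0.0854]
orientation: [[1.0, -0.0, 0.0], [-0.0, -1.0, -0.0], [0.0, 0.0, -1.0]]
force: [0.1, -0.1, 0.1]
opening: 1.004
grip_force: 0.0
```

```bash
python3 - <<'E'
from h import *
s=snap('wrist','w2')
E
```

```text
(no output)
```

View pics/w2.png

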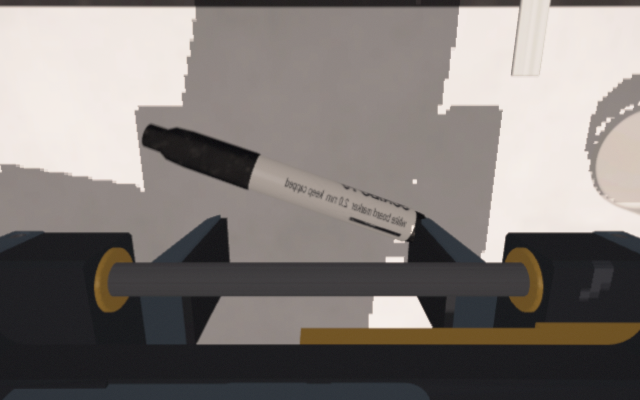

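The view shows marker b with its cap end at (145,137) and its near end at (415,225), right at the right fingertip. I'll check where that end lies relative to the finger.

```bash
python3 - <<'E'
from h import *
s=vision.snapshot('wrist')
print(ray(s,[[145,137],[410,240],[416,213],[300,200]],.009).round(3).tolist(),telemetry.sense()['ee_pos'])
E
```

```text
[[0.471, 0.021, 0.009], [0.42, -0.106, 0.009], [0.434, -0.108, 0.009], [0.441, -0.051, 0.009]] [ 0.41355673 -0.05976268  0.08536458]
```

The near end is slipping toward the inner side of the finger. I'll back off, narrow the fingers and line the gripper up with the marker (about 19°) for a stable two-point push.

Emit:
play_rows --series '[{"dx":-1.8,"dy":0,"dz":0,"turn":0,"fingers":100},{"dx":-1.8,"dy":0,"dz":0,"turn":0,"fingers":60},{"dx":0,"dy":-1.6,"dz":0,"turn":0,"fingers":60},{"dx":0,"dy":-1.6,"dz":0,"turn":0,"fingers":60},{"dx":0,"dy":0,"dz":0,"turn":6.3,"fingers":60},{"dx":0,"dy":0,"dz":0,"turn":6.3,"fingers":60},{"dx":0,"dy":0,"dz":0,"turn":6.4,"fingers":60},{"dx":0,"dy":0,"dz":0,"turn":0,"fingers":60}]'

```text
clock: 3.88
ee_pos: [0.376, -0.0276, 0.0852]
orientation: [[0.945, -0.327, -0.0], [-0.327, -0.945, -0.0], [-0.0, 0.0, -1.0]]
force: [-0.5, -0.5, 0.2]
opening: 0.601
grip_force: 0.0
```

```bash
python3 - <<'E'
from h import *
s=snap('wrist','w3')
t=telemetry.sense();print(t['ee_pos'],t['opening'])
E
```

```text
[ 0.37598181 -0.02762596  0.08521146] 0.6008499955085088
```

View pics/w3.png

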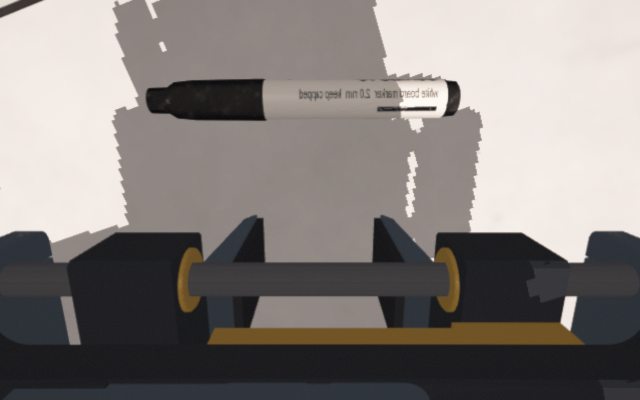

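Marker b is now parallel to the fingers, from (147,100) to (458,98), only slightly left of centre. I'll advance, then push while turning back square.

Emit:
play_rows --series '[{"dx":1.4,"dy":-0.6,"dz":0,"turn":0,"fingers":60},{"dx":1.3,"dy":0,"dz":0,"turn":0,"fingers":60},{"dx":1,"dy":0,"dz":0,"turn":0,"fingers":60},{"dx":0.7,"dy":0,"dz":0,"turn":0,"fingers":60},{"dx":0.6,"dy":0,"dz":0,"turn":0,"fingers":60},{"dx":0.6,"dy":0,"dz":0,"turn":0,"fingers":60},{"dx":0.6,"dy":0,"dz":0,"turn":-2,"fingers":60},{"dx":0.6,"dy":0,"dz":0,"turn":-2,"fingers":60}]'

```text
clock: 4.6
ee_pos: [0.4425, -0.0442, 0.0851]
orientation: [[0.966, -0.257, -0.001], [-0.257, -0.966, 0.0], [-0.001, 0.0, -1.0]]
force: [0.3, 0.1, 1.0]
opening: 0.599
grip_force: 0.0
```

Emit:
play_rows --series '[{"dx":0.6,"dy":0,"dz":0,"turn":-2.5,"fingers":60},{"dx":0.6,"dy":0,"dz":0,"turn":-2.5,"fingers":60},{"dx":0.6,"dy":0,"dz":0,"turn":-2.5,"fingers":60},{"dx":0.6,"dy":0,"dz":0,"turn":-2.5,"fingers":60},{"dx":0.6,"dy":0,"dz":0,"turn":-2.5,"fingers":60},{"dx":0.6,"dy":0,"dz":0,"turn":-2.5,"fingers":60}]'

```text
clock: 5.1
ee_pos: [0.4779, -0.0496, 0.0851]
orientation: [[1.0, 0.002, -0.001], [0.002, -1.0, 0.0], [-0.001, -0.0, -1.0]]
force: [0.6, -0.2, -0.4]
opening: 0.6
grip_force: 0.1
```

```bash
python3 - <<'E'
from h import *
s=snap('wrist','w4')
E
```

```text
(no output)
```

View pics/w4.png

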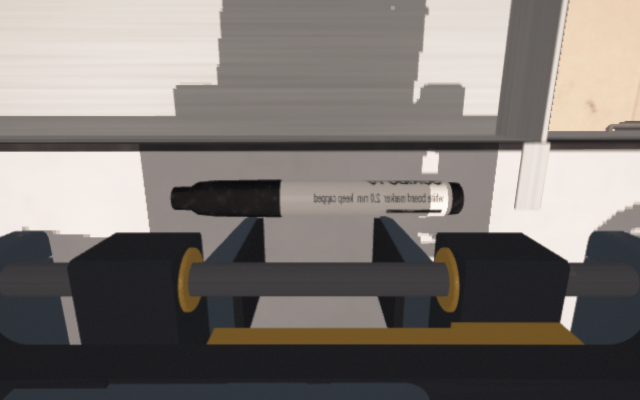

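Marker b is flush against both fingertips, square to the edge and clear of the lip at (532,175). I'll push it over slowly.

Emit:
play_rows --series '[{"dx":0.6,"dy":0,"dz":0,"turn":0,"fingers":60},{"dx":0.6,"dy":0,"dz":0,"turn":0,"fingers":60},{"dx":0.6,"dy":0,"dz":0,"turn":0,"fingers":60},{"dx":0.6,"dy":0,"dz":0,"turn":0,"fingers":60},{"dx":0.6,"dy":0,"dz":0,"turn":0,"fingers":60},{"dx":0.6,"dy":0,"dz":0,"turn":0,"fingers":60},{"dx":0.6,"dy":0,"dz":0,"turn":0,"fingers":60},{"dx":0.6,"dy":0,"dz":0,"turn":0,"fingers":60}]'

```text
clock: 5.82
ee_pos: [0.5267, -0.0495, 0.0852]
orientation: [[1.0, -0.0, 0.0], [-0.0, -1.0, -0.0], [0.0, 0.0, -1.0]]
force: [0.3, -1.0, -0.4]
opening: 0.603
grip_force: 0.0
```

Emit:
play_rows --series '[{"dx":0.6,"dy":0,"dz":0,"turn":0,"fingers":60},{"dx":0.4,"dy":0,"dz":0,"turn":0,"fingers":60},{"dx":0,"dy":0,"dz":0,"turn":0,"fingers":60},{"dx":0,"dy":0,"dz":0,"turn":0,"fingers":60},{"dx":0,"dy":0,"dz":-2,"turn":0,"fingers":60},{"dx":0,"dy":0,"dz":-3,"turn":0,"fingers":60},{"dx":0,"dy":0,"dz":-3,"turn":0,"fingers":60},{"dx":0,"dy":0,"dz":-3,"turn":0,"fingers":60}]'

```text
clock: 6.48
ee_pos: [0.5352, -0.0494, 0.1961]
orientation: [[1.0, -0.0, -0.002], [-0.0, -1.0, 0.0], [-0.002, -0.0, -1.0]]
force: [1.4, 0.4, -0.5]
opening: 0.598
grip_force: 0.0
```

```bash
python3 - <<'E'
from h import *
s=snap('wrist','w5');print(telemetry.sense()['ee_pos'])
E
```

```text
[ 0.53833232 -0.04976498  0.20238042]
```

View pics/w5.png

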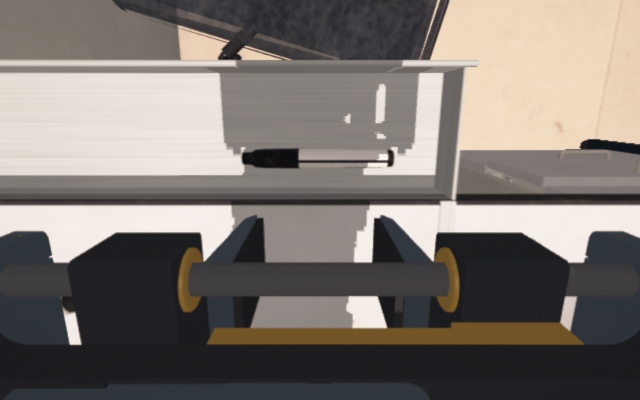

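Marker b lies flat in the tray, from (242,158) to (393,158). Next is marker a, centre (0.435,0.177), about 20.5° askew the other way.

Emit:
play_rows --series '[{"dx":-2.1,"dy":-2.5,"dz":0,"turn":0,"fingers":60},{"dx":-2.1,"dy":-2.5,"dz":0,"turn":0,"fingers":60},{"dx":-2.1,"dy":-2.5,"dz":0,"turn":0,"fingers":60},{"dx":-2.1,"dy":-2.5,"dz":0,"turn":0,"fingers":60},{"dx":-2.1,"dy":-2.5,"dz":0,"turn":0,"fingers":60},{"dx":-2.1,"dy":-2.5,"dz":0,"turn":0,"fingers":60},{"dx":-2.1,"dy":-2.5,"dz":0,"turn":0,"fingers":60},{"dx":-2.1,"dy":-2.5,"dz":0,"turn":0,"fingers":60}]'

```text
clock: 7.2
ee_pos: [0.3664, 0.1512, 0.1951]
orientation: [[1.0, -0.001, -0.0], [-0.001, -1.0, -0.0], [-0.0, 0.0, -1.0]]
force: [0.3, -0.2, 0.2]
opening: 0.602
grip_force: 0.0
```

Emit:
play_rows --series '[{"dx":0,"dy":0,"dz":0,"turn":-6.8,"fingers":60},{"dx":0,"dy":0,"dz":0,"turn":-6.8,"fingers":60},{"dx":0,"dy":0,"dz":0,"turn":-6.9,"fingers":60},{"dx":0,"dy":0,"dz":0,"turn":0,"fingers":60}]'

```text
clock: 7.53
ee_pos: [0.3674, 0.1506, 0.1951]
orientation: [[0.936, 0.352, -0.0], [0.352, -0.936, -0.0], [-0.0, 0.0, -1.0]]
force: [-0.5, -0.3, -0.0]
opening: 0.601
grip_force: 0.0
```

```bash
python3 - <<'E'
from h import *
s=snap('wrist','w6');t=telemetry.sense();print(t['ee_pos'],np.array(s['attitude']).round(2).tolist())
# white/black marker: darkest cap & rays from previous estimate
import cv2
P=np.array([[.410,.244,.009],[.460,.110,.009]]);R=np.array(s['attitude']).T
print(cv2.projectPoints(P,cv2.Rodrigues(R)[0],-R@np.array(s['origin']),np.array(s['intrinsics']),np.array(s['dist']))[0].reshape(-1,2))
E
```

```text
[0.36761937 0.1504995  0.19509931] [[0.35, -0.91, -0.23], [-0.94, -0.34, -0.09], [-0.0, 0.25, -0.97]]
[[221.53414051 103.4711778 ]
 [411.94328687 103.95446826]]
```

View pics/w6.png

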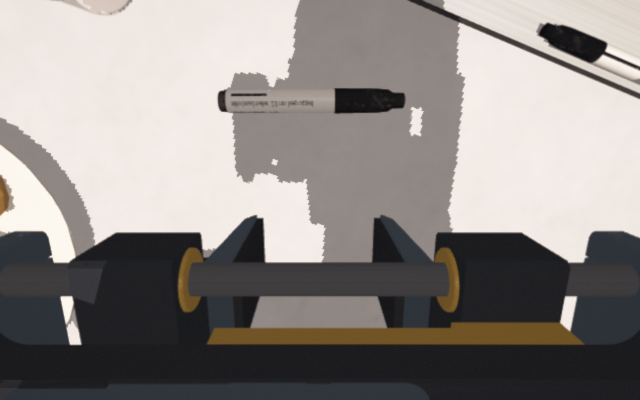

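Marker a is parallel to the fingers, from (218,101) to (405,100). I'll descend and sweep the same way.

Emit:
play_rows --series '[{"dx":0,"dy":0,"dz":3,"turn":0,"fingers":60},{"dx":0,"dy":0,"dz":3,"turn":0,"fingers":60},{"dx":0,"dy":0,"dz":3,"turn":0,"fingers":60},{"dx":0,"dy":0,"dz":2,"turn":0,"fingers":60},{"dx":0,"dy":0,"dz":0,"turn":0,"fingers":60}]'

```text
clock: 8.0
ee_pos: [0.3657, 0.1494, 0.0823]
orientation: [[0.938, 0.347, -0.008], [0.347, -0.938, -0.003], [-0.008, 0.0, -1.0]]
force: [-1.0, 0.3, -0.3]
opening: 0.6
grip_force: 0.0
```

Emit:
play_rows --series '[{"dx":1.4,"dy":-0.6,"dz":0,"turn":0,"fingers":60},{"dx":1.3,"dy":0,"dz":0,"turn":0,"fingers":60},{"dx":1,"dy":0,"dz":0,"turn":0,"fingers":60},{"dx":0.7,"dy":0,"dz":0,"turn":0,"fingers":60},{"dx":0.6,"dy":0,"dz":0,"turn":0,"fingers":60},{"dx":0.6,"dy":0,"dz":0,"turn":0,"fingers":60},{"dx":0.6,"dy":0,"dz":0,"turn":2,"fingers":60},{"dx":0.6,"dy":0,"dz":0,"turn":2,"fingers":60}]'

```text
clock: 8.67
ee_pos: [0.4299, 0.1797, 0.0854]
orientation: [[0.96, 0.282, -0.0], [0.282, -0.96, -0.0], [-0.0, 0.0, -1.0]]
force: [-0.3, -0.4, -0.3]
opening: 0.602
grip_force: 0.1
```

Emit:
play_rows --series '[{"dx":0.6,"dy":0,"dz":0,"turn":2.5,"fingers":60},{"dx":0.6,"dy":0,"dz":0,"turn":2.5,"fingers":60},{"dx":0.6,"dy":0,"dz":0,"turn":2.5,"fingers":60},{"dx":0.6,"dy":0,"dz":0,"turn":3,"fingers":60},{"dx":0.6,"dy":0,"dz":0,"turn":3,"fingers":60},{"dx":0.6,"dy":0,"dz":0,"turn":3,"fingers":60}]'

```text
clock: 9.17
ee_pos: [0.4652, 0.1859, 0.0854]
orientation: [[1.0, -0.003, -0.001], [-0.003, -1.0, -0.0], [-0.001, 0.0, -1.0]]
force: [0.3, -0.6, 0.6]
opening: 0.598
grip_force: 0.1
```

```bash
python3 - <<'E'
from h import *
s=snap('wrist','w7')
E
```

```text
(no output)
```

View pics/w7.png

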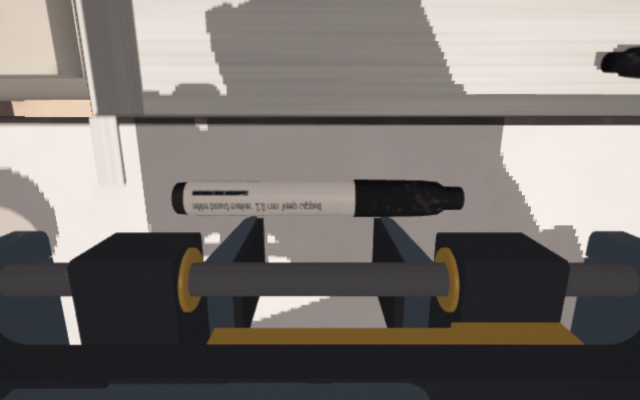

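Marker a is flush, square to the edge and clear of the lip at (108,150). Pushing it over.

Emit:
play_rows --series '[{"dx":0.6,"dy":0,"dz":0,"turn":0,"fingers":60},{"dx":0.6,"dy":0,"dz":0,"turn":0,"fingers":60},{"dx":0.6,"dy":0,"dz":0,"turn":0,"fingers":60},{"dx":0.6,"dy":0,"dz":0,"turn":0,"fingers":60},{"dx":0.6,"dy":0,"dz":0,"turn":0,"fingers":60},{"dx":0.6,"dy":0,"dz":0,"turn":0,"fingers":60},{"dx":0.6,"dy":0,"dz":0,"turn":0,"fingers":60},{"dx":0.6,"dy":0,"dz":0,"turn":0,"fingers":60}]'

```text
clock: 9.88
ee_pos: [0.5138, 0.186, 0.0852]
orientation: [[1.0, -0.0, 0.0], [-0.0, -1.0, -0.0], [0.0, 0.0, -1.0]]
force: [0.2, -0.6, -0.2]
opening: 0.6
grip_force: 0.0
```

Emit:
play_rows --series '[{"dx":0.6,"dy":0,"dz":0,"turn":0,"fingers":60},{"dx":0.6,"dy":0,"dz":0,"turn":0,"fingers":60},{"dx":0.6,"dy":0,"dz":0,"turn":0,"fingers":60},{"dx":0.5,"dy":0,"dz":0,"turn":0,"fingers":60},{"dx":0,"dy":0,"dz":0,"turn":0,"fingers":60},{"dx":0,"dy":0,"dz":0,"turn":0,"fingers":60}]'

```text
clock: 10.38
ee_pos: [0.5363, 0.1859, 0.0851]
orientation: [[1.0, -0.001, -0.0], [-0.001, -1.0, -0.0], [-0.0, 0.0, -1.0]]
force: [-0.3, 0.1, -0.2]
opening: 0.597
grip_force: 0.0
```

Emit:
play_rows --series '[{"dx":0,"dy":0,"dz":-2,"turn":0,"fingers":60},{"dx":0,"dy":0,"dz":-3,"turn":0,"fingers":60},{"dx":0,"dy":0,"dz":-3,"turn":0,"fingers":60},{"dx":0,"dy":0,"dz":-3,"turn":0,"fingers":60},{"dx":-2,"dy":1,"dz":-1,"turn":0,"fingers":60},{"dx":-2,"dy":1,"dz":0,"turn":0,"fingers":60},{"dx":0,"dy":0,"dz":0,"turn":0,"fingers":60},{"dx":0,"dy":0,"dz":0,"turn":0,"fingers":60}]'

```text
clock: 11.05
ee_pos: [0.4951, 0.1657, 0.2055]
orientation: [[1.0, -0.0, -0.0], [-0.0, -1.0, -0.0], [-0.0, 0.0, -1.0]]
force: [1.1, -0.5, -0.1]
opening: 0.599
grip_force: 0.0
```

```bash
python3 - <<'E'
from h import *
s=snap('wrist','w8');print(telemetry.sense()['ee_pos'])
m=(s['img'].max(2)<45).astype(np.uint8); m[225:]=0
n,_,st,c=cv2.connectedComponentsWithStats(m)
for i in range(1,n):
    if st[i,4]>60: print(st[i].tolist(),ray(s,[c[i]],-.041).round(3).tolist())
E
```

```text
[0.49595234 0.16600755 0.20537127]
[221, 103, 151, 19, 1134] [[0.561, 0.158, -0.041]]
[475, 104, 64, 18, 1007] [[0.56, -0.009, -0.041]]
[0, 125, 159, 26, 1284] [[0.537, 0.427, -0.041]]
[213, 151, 34, 3, 102] [[0.524, 0.25, -0.041]]
[255, 150, 177, 4, 518] [[0.524, 0.142, -0.041]]
[0, 185, 11, 40, 308] [[0.471, 0.473, -0.041]]
```

Marker a now lies in the tray at x≈0.561, level with b at x≈0.560 (the edge is at 0.524), and its full length is visible. The arm is clear, so I'm handing in.

```bash
python3 -c "
from bench import env
print(env.job_done())"
```

```text
the job is handed in; nothing more can be done
None
```

I swept both markers over the edge, and the last wrist image shows them lying in the tray; the job is handed in, but the call returned no verdict.

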